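Make up two measuring kits beside the microscope

TASK

Make up two measuring kits: in the green tray, first stand the black V-block on the white rectangular mark, square with it, then lay the aluminium shaft in its groove, midway along it; the white gauge block stands on the yellow square mark of the same tray. In the blue tray put the brass ring flat on the large round mark and the lens with the green cone, nose up, on the small round mark, and set the lens down gently, without dropping or banging it. Centre everything on its mark to about a centimetre, and leave the dark steel ring and the red lens where they are.

Things in the scene. Friction and masses are not known exactly. Their poses are not given: they have to be found in the camera images.
- vblock_center (a point): Black V-block: steel block 60 mm (its x, along the groove) x 50 mm (its y) x 40 mm high, groove upwards with bright steel flanks. Groove 90 degrees, 26 mm wide and 13 mm deep, over the whole length. About 0.5 kg. Point: centre of the block, 20 mm above its underside; z up. Stands with its groove up at the start.
- shaft_center (a point): Bright aluminium turned shaft, lying on the table: middle part 32 mm diameter and 60 mm long, with a stub of 18 mm diameter and 12 mm length on each end (84 mm over all). About 0.15 kg. Point: its centre, 16 mm above the table when lying; its x is the shaft's axis (y and z may be rolled about it). Resting in the V-block's groove its centre is 29.6 mm above the V-block's centre point, 9.6 mm above the block's top face.
- gauge_center (a point): White ceramic gauge block, 30 x 30 mm and 40 mm tall, standing, with a small dark dot in its top. About 0.2 kg. Point: its centre, 20 mm above its underside; x and y square to its sides, z up.
- ring_brass_center (a point): Brass ring gauge lying flat: outside 50 mm, bore 26 mm, 30 mm high. About 0.22 kg. Point: its centre, 15 mm above its underside; z up.
- lens_green_center (a point): Microscope lens with a green cone, standing nose up: aluminium barrel 36 mm diameter from its underside to 34 mm, green cone tapering to 22 mm diameter at 46 mm, black nose of 20 mm diameter to the top at 52 mm. About 0.12 kg. Point: on its axis, 26 mm above its underside; z up.
- ring_steel_center (a point): Dark steel ring gauge, same size as the brass one; not wanted in the kits. Point: its centre, 15 mm above its underside.
- lens_red_center (a point): Microscope lens with a red cone, otherwise the same as the green one; not wanted in the kits. Point: on its axis, 26 mm above its underside.
- tray_green: Bright green shallow tray, fixed to the table: 210 mm (its x) x 120 mm (its y), walls 4 mm thick and 14 mm high above the table, floor 4 mm above the table. Origin: middle of the tray at table height; z up. On its floor a white rectangular mark, 68 mm along x by 58 mm along y, centred at x = +50 mm, y = 0; and a yellow square mark of 37 mm centred at x = -55 mm, y = 0.
- tray_blue: Blue shallow tray, fixed to the table: 210 mm (its x) x 120 mm (its y), walls 4 mm thick and 14 mm high above the table, floor 4 mm above the table. Origin: middle of the tray at table height; z up. On its floor a large white round mark, 56 mm diameter, centred at x = +50 mm, y = 0; and a small white round mark, 40 mm diameter, centred at x = -55 mm, y = 0.
Things that resemble listed ones, but are neither listed nor needed, are in the scene too. What is shaped like the part that bears gauge_center but brown is not meant. Leave any pink look-alike of the part that bears vblock_center alone.

How it is judged (in metres and radians):
On the way, in this order (a step that is already met when the one before it is completed fails the run):
1. the V-block stands on its mark in the green tray, released, before the shaft is laid in it (x of vblock_center in the frame of tray_green between 0.038 and 0.062 m and y of vblock_center in the frame of tray_green between -0.012 and 0.012 m and z of vblock_center in the frame of tray_green between 0.019 and 0.029 m and angle between vblock_center's own z axis and vertical below 0.12 rad and angle between the x axis of vblock_center and the x axis of tray_green, either way round below 0.2 rad and linear speed of vblock below 0.02 m/s and contact force between the fingers and vblock below 0.2 N), for 0.2 s.
2. the shaft lies in the groove of the V-block (x of vblock_center in the frame of tray_green between 0.038 and 0.062 m and y of vblock_center in the frame of tray_green between -0.012 and 0.012 m and z of vblock_center in the frame of tray_green between 0.019 and 0.029 m and angle between vblock_center's own z axis and vertical below 0.12 rad and angle between the x axis of vblock_center and the x axis of tray_green, either way round below 0.2 rad and x of shaft_center in the frame of vblock_center between -0.012 and 0.012 m and y of shaft_center in the frame of vblock_center between -0.004 and 0.004 m and z of shaft_center in the frame of vblock_center between 0.0256 and 0.0336 m and angle between the x axis of shaft_center and the x axis of vblock_center, either way round below 0.12 rad and linear speed of shaft below 0.02 m/s and contact force between the fingers and shaft below 0.2 N), for 0.2 s.
At the end, for the whole second after the job is handed in: Block, gauge, brass ring and green lens upright (0.12 rad) on their tray floor, within 12 mm of their mark's centre along each tray axis; block square within 0.2 rad; shaft in the groove: 12 mm along, 4 mm across and in height, 0.12 rad; all released, at rest (all of step 2 and linear speed of each of vblock, gauge, ring_brass, lens_green below 0.02 m/s and contact force between the fingers and vblock below 0.2 N and x of gauge_center in the frame of tray_green between -0.067 and -0.043 m and y of gauge_center in the frame of tray_green between -0.012 and 0.012 m and z of gauge_center in the frame of tray_green between 0.019 and 0.029 m and angle between each of gauge_center, ring_brass_center, lens_green_center's own z axis and vertical below 0.12 rad and contact force between the fingers and gauge below 0.2 N and x of ring_brass_center in the frame of tray_blue between 0.038 and 0.062 m and y of ring_brass_center in the frame of tray_blue between -0.012 and 0.012 m and z of ring_brass_center in the frame of tray_blue between 0.014 and 0.024 m and contact force between the fingers and ring_brass below 0.2 N and x of lens_green_center in the frame of tray_blue between -0.067 and -0.043 m and y of lens_green_center in the frame of tray_blue between -0.012 and 0.012 m and z of lens_green_center in the frame of tray_blue between 0.025 and 0.035 m and contact force between the fingers and lens_green below 0.2 N); the robot touches nothing.
It fails at once if the dark steel ring is moved by more than 30 mm (distance of ring_steel_center from where it was at the start of the episode above 0.03 m).
It fails at once if the red lens is moved by more than 30 mm (distance of lens_red_center from where it was at the start of the episode above 0.03 m).
It fails at once if the green lens is dropped or banged into the blue tray: it moves faster than 0.5 m/s within 30 mm of the tray's floor (linear speed of lens_green above 0.5 m/s and z of lens_green_center in the frame of tray_blue below 0.06 m and x of lens_green_center in the frame of tray_blue between -0.1 and 0.1 m and y of lens_green_center in the frame of tray_blue between -0.055 and 0.055 m).
It also fails if it takes over 131 s, if anything falls off the work surface, if the arm or the gripper's body presses on something with over 40 N, if the wrist force passes 120 N, or if a joint passes its speed limit or range.

ROBOT

A 7-joint arm with a two-finger parallel gripper is mounted at the origin on the work surface. World frame = base frame: x ahead of the robot, y to its left, z up, the work surface at z = 0. Lengths are in m, angles in degrees, forces in N, time in s.
With the tool pointing down it reaches from about 0.4 to 0.85 m from the base axis. Payload 10.4 kg.
Tool frame: the origin (TCP) lies midway between the tips of the shut fingers; the grasp point (between the pads) lies 19 mm behind it; z points along the fingers, y is the direction in which the jaws open and shut (so a half turn about z gives the same grasp; the last joint's range is limited). The gripper opens to 87 mm and grips with 3 to 60 N. Pads are 19 mm wide; open, the fingers measure 117 mm over their backs; the gripper's body (75 mm by 190 mm) begins 51 mm behind the grasp point.
Start: joints at [-78.071, 19.034, -3.707, 83.658, 1.238, 77.344, -5.071], TCP at [0.143, 0.608, 0.223] pointing down, gripper open.
Joint ranges: [-148.97, 148.97], [-28.65, 121.19], [-84.17, 76.75], [9.2, 138.47], [-72.65, 252.65], [3.7, 117.97], [-149.18, 149.18]. Speed limits (degrees/s): [127.2, 127.2, 159.86, 159.86, 180, 180, 180].

INTERFACE

Orientations are given as a 3x3 rotation matrix whose columns are the frame's x, y, z axes.
In Python, from bench import arm gives the robot as it stands. The module is installed in compiled form; this text tells all that it offers. Calls block until the motion is done:
- arm.move_pose(position, orientation): joint-space move of the TCP to a pose.
- arm.servo_line(position, orientation=None, speed=0.15): straight line of the TCP; orientation=None keeps the orientation; speed is the mean speed in m/s.
- arm.goto_joints(angles): joint-space move.
- arm.command_gripper(opening, effort=None): finger opening in m; effort is the grip in N (None keeps the last); returns when the fingers have stopped.
- arm.pause(seconds).
- arm.ik(position, orientation): joint angles nearest the present ones, or None.
- arm.read_camera(name): name is "scene" or "top" or "wrist"; returns a dict with "img" (400x640x3 uint8, red, green, blue), "intrinsics" (3x3 intrinsics, pixels), "dist" ([k1, k2, p1, p2, k3] as OpenCV has them; the pictures are not rectified), "extrinsics" (4x4, takes a point from world to camera coordinates); the wrist camera has in their place "tool_from_camera" (4x4, takes a point from camera to tool coordinates, whose origin is the TCP and whose axes are the flange's). Camera axes: x right, y up, looking along -z (the intrinsics and any distortion apply to the point x, -y, -z); pixel columns grow to the right and rows downward; lengths in m; the calibration is good to about 2 mm. A picture is of the moment at which its call begins: read the wrist's pose just before it. There is no depth.
A pose or a line that the arm cannot do raises arm.MotionError and nothing moves.
- arm.close_job(): hands the job in, once; it reports no verdict.
Readings, each from a call of its own:
- arm.get_time(): time.
- arm.get_joints(): joint angles.
- arm.get_qvel(): joint speeds.
- arm.get_effort(): joint torques, N m.
- arm.get_ee_pos(): TCP position.
- arm.get_ee_rot(): TCP orientation.
- arm.get_ft_force(): force on the tool from outside, world axes, zero at the start.
- arm.get_moment(): the same for the moment, N m.
- arm.get_opening(): finger opening in m.
Only numpy, scipy, OpenCV 4.12 (cv2) and the standard library are available. Lean on these libraries where they do the work, as an engineer would, in place of code of your own. Each camera call takes 0.05 s, during which the arm holds its last target.

## Working session

There is one attempt and no reset: what is moved stays moved. The work goes in short steps, each a Python script; the robot and the scene stay as the last script left them, time stands still between calls to the robot, and variables do not carry over. Pictures are saved under pics/ and viewed, and the job is handed in when it is done.

```bash
mkdir -p pics
python3 - <<'E'
from bench import arm
import cv2,numpy as np
print(arm.get_time(),arm.get_ee_pos(),arm.get_ee_rot())
for n in ["scene","top","wrist"]:
    c=arm.read_camera(n); cv2.imwrite(f"pics/{n}0.png",c["img"][:,:,::-1])
    np.savez(f"{n}0.npz",**c)
    print(n,c["intrinsics"],c["dist"],c.get("extrinsics",c.get("tool_from_camera")))
E
```

```text
0.0 [0.14289712 0.60805267 0.22177138] [[-9.73484278e-01  2.28753801e-01 -2.41151421e-04]
 [ 2.28753915e-01  9.73483317e-01 -1.37047812e-03]
 [-7.87451930e-05 -1.38930323e-03 -9.99999032e-01]]
scene [[389.96097828   0.         318.66506047]
 [  0.         389.96097828 204.23546857]
 [  0.           0.           1.        ]] [-0.03161086  0.          0.          0.          0.        ] [[-0.7682316   0.64007291  0.01126363  0.40937414]
 [-0.51638196 -0.62998221  0.58006214  0.24436544]
 [ 0.37837795  0.43980573  0.81449435 -1.09403481]
 [ 0.          0.          0.          1.        ]]
top [[495.81523663   0.         316.7667949 ]
 [  0.         495.81523663 201.4758146 ]
 [  0.           0.           1.        ]] [-0.12718268  0.          0.          0.          0.        ] [[ 0.01458341 -0.99987494  0.00611775 -0.0202622 ]
 [ 0.98145953  0.01548372  0.19104303 -0.54885295]
 [-0.19111387  0.00321826  0.9815626  -1.17908178]
 [ 0.          0.          0.          1.        ]]
wrist [[316.77155663   0.         318.02494339]
 [  0.         316.77155663 200.30724673]
 [  0.           0.           1.        ]] [-0.01224044  0.          0.          0.          0.        ] [[-4.21879088e-04  9.66916055e-01  2.55094422e-01  6.97641564e-02]
 [ 9.99998996e-01  6.27886538e-05  1.41581813e-03  4.79861616e-04]
 [ 1.35296025e-03  2.55094763e-01 -9.66915111e-01 -1.62045541e-01]
 [ 0.00000000e+00  0.00000000e+00  0.00000000e+00  1.00000000e+00]]
```

View pics/scene0.png

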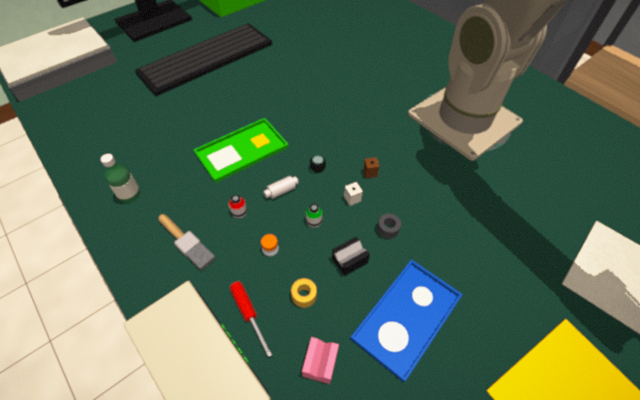

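View pics/top0.png

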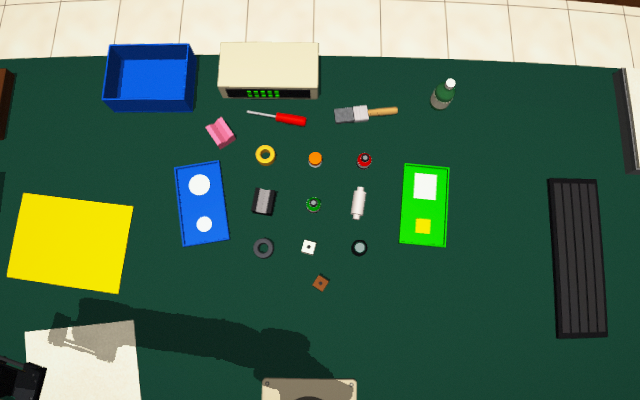

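View pics/wrist0.png

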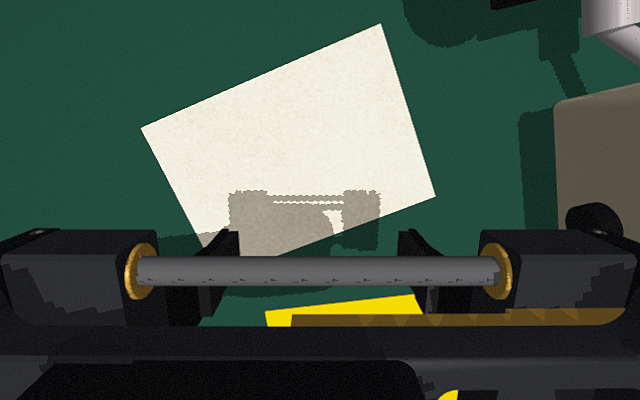

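Top view candidates, with pixels:
- V-block: black (264,202), not the pink one (220,131).
- Shaft: (358,203), the only one.
- Gauge: white (309,247), not the brown one (320,283).
- Brass ring: (265,155), not the steel ring (263,248).
- Green lens: (313,204), not red (364,160), orange (315,159) or the black cylinder (359,247).

Next I check these in a close crop.

```bash
cat > h.py <<'E'
import numpy as np,cv2
def ray(c,uv,pose=None):
    """rays in world for pixels; returns origin, dirs"""
    uv=np.asarray(uv,float).reshape(-1,1,2)
    n=cv2.undistortPoints(uv,c["intrinsics"],c["dist"]).reshape(-1,2)
    d=np.c_[n[:,0],-n[:,1],-np.ones(len(n))]
    if "extrinsics" in c:
        E=c["extrinsics"];R=E[:3,:3].T;o=-R@E[:3,3]
    else:
        T=c["tool_from_camera"];p,Rt=pose
        R=Rt@T[:3,:3];o=p+Rt@T[:3,3]
    return o,d@R.T
def plane(c,uv,z,pose=None):
    o,d=ray(c,uv,pose)
    return o+d*((z-o[2])/d[:,2])[:,None]
def proj(c,P,pose=None):
    P=np.atleast_2d(P)
    if "extrinsics" in c:
        E=c["extrinsics"];q=P@E[:3,:3].T+E[:3,3]
    else:
        T=c["tool_from_camera"];p,Rt=pose;R=Rt@T[:3,:3];o=p+Rt@T[:3,3];q=(P-o)@R
    q=q*[1,-1,-1]
    return cv2.projectPoints(q,np.zeros(3),np.zeros(3),c["intrinsics"],c["dist"])[0].reshape(-1,2)
E
python3 - <<'E'
import cv2
im=cv2.imread("pics/top0.png")
cv2.imwrite("pics/crop.png",cv2.resize(im[115:305,170:460],(0,0),fx=2.75,fy=2.75,interpolation=cv2.INTER_CUBIC))
E
```

```text
(no output)
```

View pics/crop.png

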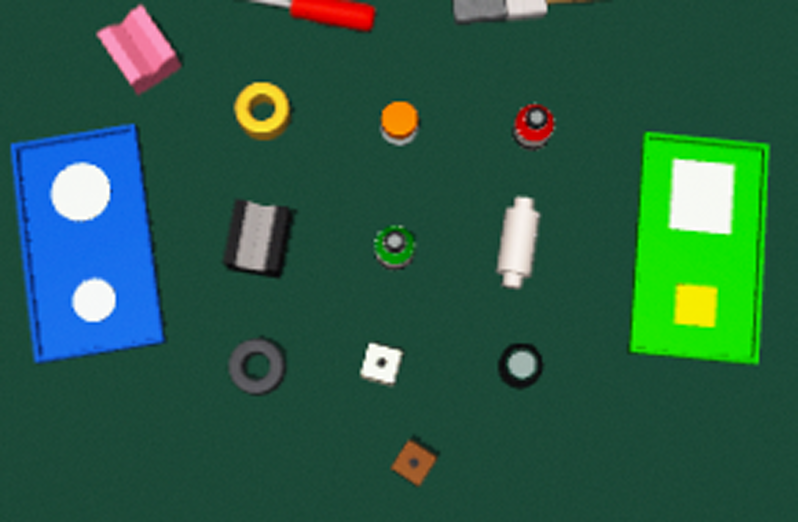

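The crop confirms the choices by colour and shape. At 2.75x they are V-block (258,238), shaft (518,242), gauge (381,363), brass ring (262,110) and green lens (394,245). Now I measure.

```bash
cat > meas.py <<'E'
from h import *
def load(n): return dict(np.load(n,allow_pickle=True))
def blob(img,f,roi):
    x0,y0,x1,y1=roi
    I=img.astype(int);r,g,b=I[...,0],I[...,1],I[...,2]
    m=f(r,g,b).astype(np.uint8);k=np.zeros_like(m);k[y0:y1,x0:x1]=1;m*=k
    cs=cv2.findContours(m,cv2.RETR_EXTERNAL,cv2.CHAIN_APPROX_NONE)[0]
    return m,max(cs,key=cv2.contourArea)
W=lambda r,g,b:(r>150)&(g>140)&(b>140)
def line_ang(P): # principal axis
    q=P[:,:2]-P[:,:2].mean(0);u,s,v=np.linalg.svd(q,full_matrices=False);return np.degrees(np.arctan2(v[0,1],v[0,0]))
def rect(c,cnt,z,pose=None):
    P=plane(c,cnt.reshape(-1,2).astype(float),z,pose)[:,:2]
    (cx,cy),(w,h),a=cv2.minAreaRect((P*1000).astype(np.float32))
    if w<h: w,h,a=h,w,a+90
    return np.round([cx,cy,w,h,(a+90)%180-90],1)
E
python3 - <<'E'
from meas import *
t=load("top0.npz");s=load("scene0.npz")
I=t["img"]
for nm,f,roi,z in [
 ("green tray",lambda r,g,b:(g>150)&(b<90),(380,150,470,260),.014),
 ("blue tray",lambda r,g,b:(b>130)&(r<90),(165,150,235,255),.014),
 ("Gwhite",W,(405,165,445,207),.004),
 ("Gyel",lambda r,g,b:(r>170)&(g>150)&(b<120),(405,207,445,240),.004),
 ("Bbig",W,(180,165,220,200),.004),("Bsmall",W,(190,210,220,240),.004),
 ("vflank",lambda r,g,b:(r>90)&(g>90)&(b>90),(245,180,285,225),.036),
 ("shaft",W,(340,175,375,225),.016),
 ("gauge",W,(295,235,322,260),.040),
 ("brass",lambda r,g,b:(r>120)&(b<90),(250,140,282,172),.030),
 ("green cone",lambda r,g,b:(g>90)&(r<70)&(b<70),(300,190,330,218),.036),
]:
    m,c=blob(I,f,roi); print(nm,rect(t,c,z),len(c))
I=s["img"]
for nm,f,roi,z in [
 ("Gwhite",W,(200,135,245,175),.004),("Gyel",lambda r,g,b:(r>170)&(g>150)&(b<120),(245,130,275,150),.004),
 ("Bbig",W,(370,315,415,360),.004),("Bsmall",W,(408,280,440,312),.004),
 ("shaft",W,(255,165,305,205),.016)]:
    m,c=blob(I,f,roi); print("S",nm,rect(s,c,z),len(c))
cv2.imwrite("pics/sc.png",cv2.resize(I[140:330,200:440,::-1],(0,0),fx=3.1,fy=3.1,interpolation=cv2.INTER_CUBIC))
E
```

```text
green tray [ 554.4 -290.3  211.4  120.3   -4.8] 247
blue tray [549.9 287.7 212.6 122.2  10.3] 247
Gwhite [ 604.6 -294.7   68.6   59.    -4.9] 91
Gyel [ 499.6 -286.    37.6   36.8   -6. ] 53
Bbig [600.3 297.1  54.3  53.1   3.3] 58
Bsmall [496.2 277.7  39.2  36.5   3.1] 43
vflank [553.1 125.1  61.5  27.5  -9. ] 63
shaft [ 555.6 -117.7   83.4   28.8   -8.3] 77
gauge [437.6   7.8  31.1  29.4  76.8] 42
brass [676.7 123.7  49.4  48.   45.6] 52
green cone [545.9  -2.6  32.4  32.3 -43.7] 36
S Gwhite [ 602.6 -293.7   68.8   60.1   -4.7] 73
S Gyel [ 498.2 -285.1   38.9   37.8   83.5] 39
S Bbig [598.  297.5  57.3  54.6 -39.9] 84
S Bsmall [494.5 277.9  41.4  39.5   1.8] 55
S shaft [ 550.3 -119.    86.7   33.5   -8.3] 74
```

View pics/sc.png

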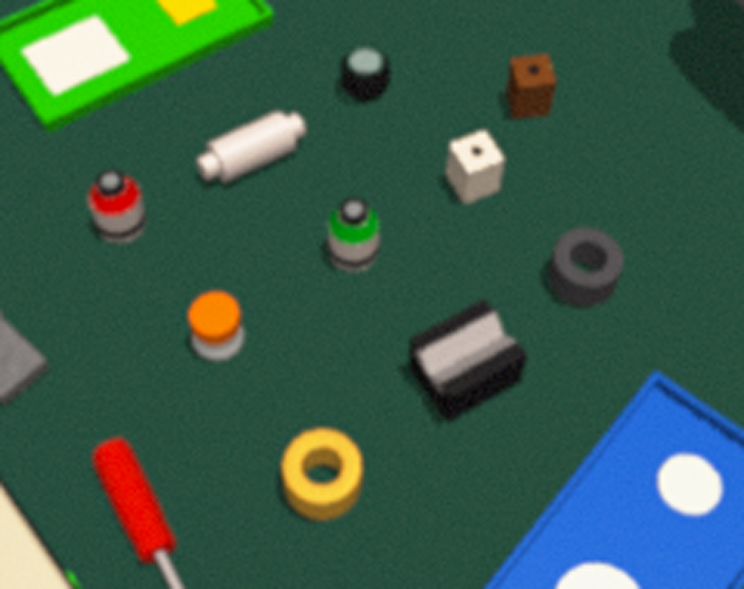

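```bash
cat > ops.py <<'E'
from bench import arm
import numpy as np,cv2
from h import *
def down(phi):
    p=np.radians(phi);c,s=np.cos(p),np.sin(p)
    return np.array([[-s,c,0],[c,s,0],[0,0,-1.]])
def chk(tag): 
    print(tag,"t=%.1f"%arm.get_time(),"pos",np.round(arm.get_ee_pos(),4),"F",np.round(arm.get_ft_force(),1),"open %.4f"%arm.get_opening())
def pick(x,y,phi,z,op,eff,hz=.17):
    arm.move_pose([x,y,hz],down(phi)); arm.command_gripper(op)
    arm.servo_line([x,y,z+.03],speed=.2); arm.servo_line([x,y,z],speed=.08); chk("at")
    arm.command_gripper(0.0,effort=eff); chk("gripped")
    arm.servo_line([x,y,hz],speed=.15); chk("lifted")
def place(x,y,phi,z,op,hz=.17,slow=.04,up=True):
    arm.move_pose([x,y,hz],down(phi))
    arm.servo_line([x,y,z+.025],speed=.15); arm.servo_line([x,y,z],speed=slow); chk("down")
    arm.command_gripper(op); chk("released")
    arm.servo_line([x,y,hz],speed=.2)
def snap(tag,cams=("top","scene")):
    for n in cams:
        pose=(arm.get_ee_pos(),arm.get_ee_rot()); c=arm.read_camera(n)
        np.savez(f"{n}_{tag}.npz",p=pose[0],R=pose[1],**c); cv2.imwrite(f"pics/{n}_{tag}.png",c["img"][:,:,::-1])
E
python3 - <<'E'
from ops import *
for p,phi in [((.552,.125,.17),81),((.6036,-.2942,.17),85.2),((.553,-.1183,.17),81.7),((.4954,.2778,.02),100.5),((.676,.1237,.02),90)]:
    q=arm.ik(p,down(phi)); print(None if q is None else np.round(q,0))
pick(.552,.125,81,.008,.075,40)
snap("v1",("scene",))
E
```

```text
[-40.  14.  27.  98.  -7.  69.  69.]
[-17.  39.  60.  82. -34.  78. 130.]
[-37.  19.  53.  99. -16.  70. 103.]
[-43.  23.  11. 105.  -6.  52.  71.]
[-29.  38.  21.  86. -15.  60.  86.]
at t=4.3 pos [0.5518 0.1248 0.0076] F [0.4 0.9 0. ] open 0.0751
gripped t=4.9 pos [0.5521 0.1248 0.0082] F [-0.7 -1.3  2.9] open 0.0497
lifted t=6.1 pos [0.5514 0.1249 0.1689] F [-0.4  0.1 -5.5] open 0.0497
```

View pics/scene_v1.png

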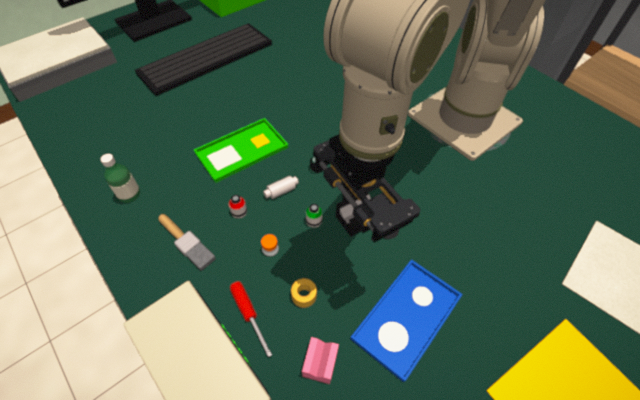

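The opening of 49.7 mm and the -5.5 N load show the block is held. Next is placing it.

Run:
```python
from ops import *
place(.6036,-.2942,85.2,.0125,.062)
arm.move_pose([.45,-.12,.2],down(83))
chk("x"); snap("v2",("top","scene","wrist"))
im=cv2.imread("pics/top_v2.png")
cv2.imwrite("pics/top_v2c.png",cv2.resize(im[140:300,240:470],(0,0),fx=3.2,fy=3.2,interpolation=cv2.INTER_CUBIC))
```

```text
down t=9.5 pos [ 0.6036 -0.2942  0.0123] F [-0.8  0.  -4.5] open 0.0499
released t=10.1 pos [ 0.6037 -0.2942  0.0126] F [ 0.8 -0.4 -0.4] open 0.0618
x t=12.0 pos [ 0.4506 -0.1204  0.2001] F [-0.4 -0.8  0.1] open 0.0620
```

View pics/top_v2c.png

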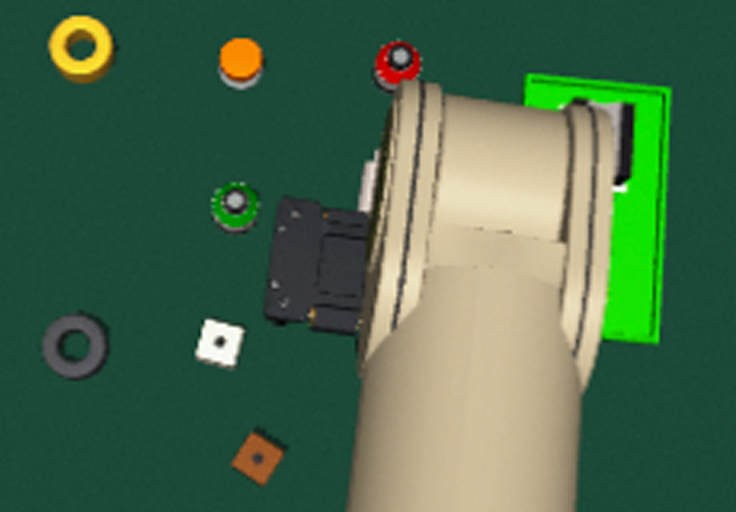

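View pics/wrist_v2.png

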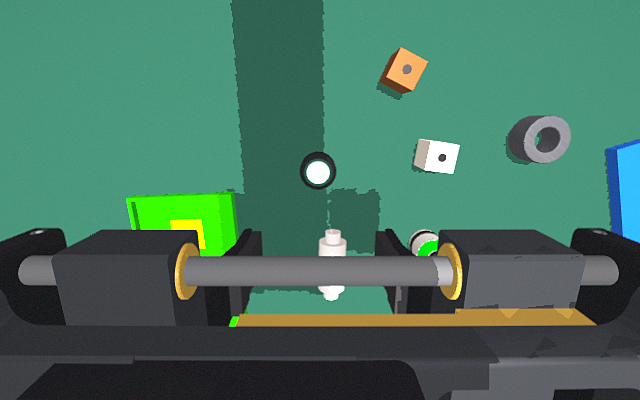

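The wrist view shows the shaft (332,263), the black cylinder (318,170), and the white and brown blocks upper right. In the top view the arm hides most of the V-block. I pick the shaft next, then check the block from a clear pose.

Run:
```python
from ops import *
pick(.553,-.1183,81.7,.009,.05,25)
arm.move_pose([.5,.1,.2],down(85))
chk("x"); snap("v3",("top","scene"))
from meas import *
t=load("top_v3.npz");s=load("scene_v3.npz")
F=lambda r,g,b:(r>90)&(g>70)&(b>90)
im=cv2.imread("pics/top_v3.png");a=cv2.resize(im[150:260,385:465],(0,0),fx=4,fy=4,interpolation=cv2.INTER_CUBIC)
im=cv2.imread("pics/scene_v3.png");b=cv2.resize(im[100:210,180:280],(0,0),fx=4,fy=4,interpolation=cv2.INTER_CUBIC)
cv2.imwrite("pics/v3c.png",np.hstack([a,b]))
```

```text
at t=14.6 pos [ 0.5527 -0.1185  0.0087] F [-0.9  0.   1.4] open 0.0502
gripped t=15.1 pos [ 0.5532 -0.1182  0.0092] F [0.6 1.  1.5] open 0.0313
lifted t=16.3 pos [ 0.5525 -0.1181  0.1691] F [-0.5  0.7 -1. ] open 0.0312
x t=17.2 pos [0.5003 0.0986 0.1998] F [ 0.7 -0.3 -1.3] open 0.0312
```

View pics/v3c.png

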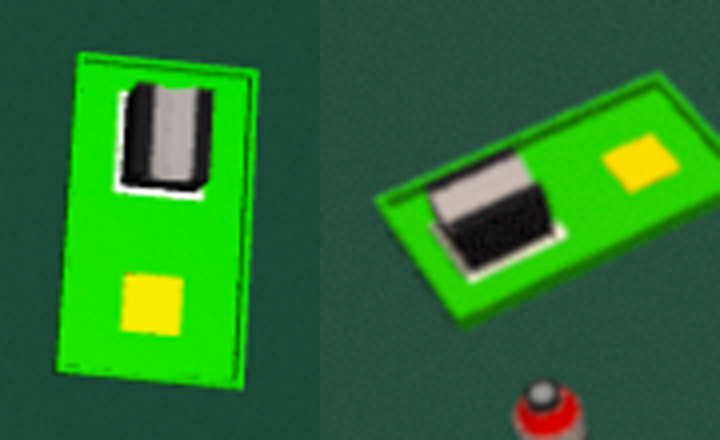

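View pics/scene_v3.png

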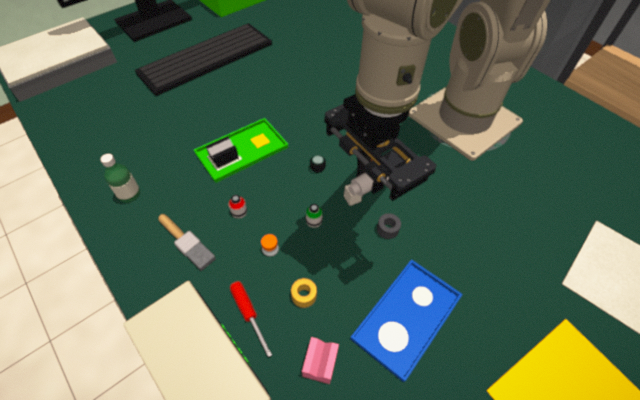

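The block stands square inside the white mark, with an even white margin in both views. The shaft is held. I measure the block's flanks, and the shaft's ends in the gripper.

Run:
```python
from meas import *
t=load("top_v3.npz");s=load("scene_v3.npz")
F=lambda r,g,b:(r>100)&(g>80)&(b>100)
# flanks: exclude white mark
Fl=lambda r,g,b:(r>100)&(r<215)&(abs(r-g)<35)&(b>100)
m,c=blob(t["img"],Fl,(412,165,442,205));print(rect(t,c,.040),cv2.boundingRect(c))
print(t["img"][185,420:440])
K=lambda r,g,b:(r<70)&(g<70)&(b<70)
m,c=blob(s["img"],Fl,(200,130,245,165));print(rect(s,c,.040),cv2.boundingRect(c))
print(proj(t,[[.6036,-.2942,.044],[.5003,.0986,.207]]),proj(s,[[.6036,-.2942,.044],[.5003,.0986,.207]]))
im=t["img"];cv2.imwrite("pics/t3b.png",cv2.resize(im[130:290,230:330,::-1],(0,0),fx=3.5,fy=3.5,interpolation=cv2.INTER_CUBIC))
```

```text
[ 604.3 -295.    58.9   25.9   -1.9] (423, 172, 11, 23)
[[ 30  28  31]
 [ 32  30  32]
 [ 43  42  43]
 [117 111 111]
 [172 164 161]
 [171 165 161]
 [173 166 163]
 [177 170 168]
 [182 176 172]
 [180 175 171]
 [179 173 169]
 [178 174 170]
 [177 170 168]
 [116 112 110]
 [ 31  31  31]
 [ 28  28  29]
 [ 31  30  31]
 [ 34  64  30]
 [ 15 198   0]
 [ 11 226   0]]
[ 605.4 -296.7   61.2   28.5   -4.7] (208, 139, 25, 17)
[[428.06354755 182.83019426]
 [265.78938422 209.22089166]] [[220.48963931 146.03803555]
 [369.55734372 179.49763827]]
```

View pics/t3b.png

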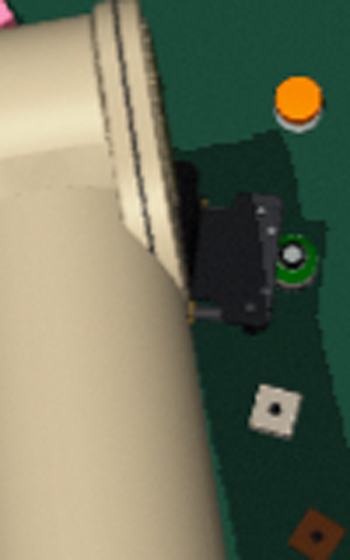

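The block centre is about (0.604, -0.295), close to the gripper's placing pose. Now the shaft goes in, checking force in the last millimetres.

Run:
```python
from ops import *
x,y=.604,-.2947
arm.move_pose([x,y,.17],down(85.3))
arm.servo_line([x,y,.065],speed=.15); chk("pre")
arm.servo_line([x,y,.052],speed=.03); chk("a")
for z in (.050,.0485,.0475,.0468):
    arm.servo_line([x,y,z],speed=.02); chk("z")
    if arm.get_ft_force()[2]>4: break
arm.command_gripper(.046); chk("rel")
arm.servo_line([x,y,.17],speed=.15)
arm.move_pose([.45,0.05,.2],down(77)); snap("s4",("top","scene"))
im=cv2.imread("pics/top_s4.png");a=cv2.resize(im[150:260,385:465],(0,0),fx=4,fy=4,interpolation=cv2.INTER_CUBIC)
im=cv2.imread("pics/scene_s4.png");b=cv2.resize(im[100:210,180:280],(0,0),fx=4,fy=4,interpolation=cv2.INTER_CUBIC)
cv2.imwrite("pics/s4c.png",np.hstack([a,b]))
```

```text
pre t=19.7 pos [ 0.6045 -0.295   0.0661] F [-0.9 -0.1 -1. ] open 0.0312
a t=20.2 pos [ 0.604  -0.2947  0.052 ] F [ 0.7  0.2 -2.1] open 0.0313
z t=20.5 pos [ 0.604  -0.2947  0.0499] F [-0.4 -0.1 -1.9] open 0.0311
z t=20.8 pos [ 0.604  -0.2947  0.0484] F [ 0.4  0.4 -1.8] open 0.0312
z t=21.0 pos [ 0.604  -0.2947  0.0475] F [-0.6 -0.1 -1.8] open 0.0315
z t=21.2 pos [ 0.6041 -0.2946  0.0472] F [-2.   1.8  4.6] open 0.0316
rel t=21.9 pos [ 0.604  -0.2947  0.0468] F [ 0.3 -0.2  0.4] open 0.0456
```

View pics/s4c.png

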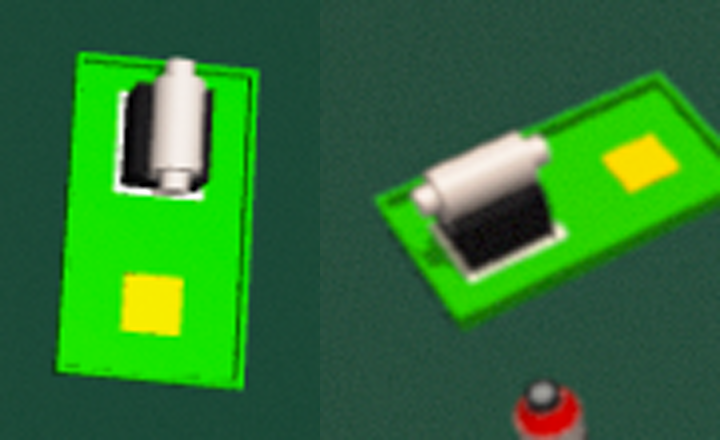

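The shaft lies in the groove. I check it is midway, then do the gauge.

```bash
python3 - <<'E'
from meas import *
t=load("top_s4.npz");s=load("scene_s4.npz")
# shaft ends: mask at end stubs, image of axis
m,c=blob(t["img"],lambda r,g,b:(r>120)&(b>105)&(g<215+0*r),(421,155,440,200));print("top",rect(t,c,.0536),cv2.boundingRect(c))
m,c=blob(s["img"],lambda r,g,b:(r>120)&(b>110),(195,125,245,155));print("scene",rect(s,c,.0536),cv2.boundingRect(c))
E
python3 - <<'E'
from ops import *
pick(.4366,.008,76.8,.010,.05,25)
place(.4989,-.2855,85.2,.0145,.042)
E
```

```text
top [ 605.5 -295.3   89.8   31.9   -5.3] (422, 164, 14, 35)
scene [ 601.4 -296.    88.5   41.4   -5. ] (203, 133, 34, 20)
at t=26.8 pos [0.4368 0.0078 0.0104] F [-0.7 -0.2 -0.7] open 0.0500
gripped t=27.3 pos [0.4368 0.0081 0.0102] F [-1.1  0.7  5.7] open 0.0299
lifted t=28.6 pos [0.4361 0.0078 0.1692] F [-0.   0.3 -1.5] open 0.0301
down t=31.8 pos [ 0.4988 -0.2855  0.0143] F [-0.5  0.8 -0.5] open 0.0297
released t=32.3 pos [ 0.499  -0.2855  0.0145] F [0.7 0.1 0.9] open 0.0417
```

Run:
```python
from ops import *
pick(.6755,.1237,88,.007,.075,25)
place(.5992,.2973,100.5,.0115,.060)
pick(.545,-.0026,90,.006,.056,20)
place(.4954,.2778,100.5,.0105,.048,slow=.02)
arm.move_pose([.4,.0,.25],down(90)); snap("e",("top","scene"));chk("end")
im=cv2.imread("pics/top_e.png");cv2.imwrite("pics/top_ec.png",cv2.resize(im[115:305,170:460],(0,0),fx=2.75,fy=2.75,interpolation=cv2.INTER_CUBIC))
```

```text
at t=37.1 pos [0.6753 0.1235 0.0066] F [-0.9  0.3 -0.3] open 0.0751
gripped t=37.7 pos [0.6756 0.1237 0.0072] F [0.4 0.3 1.2] open 0.0486
lifted t=38.9 pos [0.6749 0.1237 0.1688] F [-1.2  0.2 -1.2] open 0.0487
down t=41.5 pos [0.5992 0.2973 0.0112] F [ 0.3  0.2 -1.2] open 0.0490
released t=42.0 pos [0.5992 0.2973 0.0115] F [ 0.8 -0.5 -0.3] open 0.0598
at t=45.9 pos [ 0.5448 -0.0028  0.0057] F [ 0.2 -0.9  1. ] open 0.0561
gripped t=46.4 pos [ 0.5452 -0.0026  0.0062] F [-1.3  0.1  3. ] open 0.0354
lifted t=47.6 pos [ 0.5445 -0.0026  0.1691] F [-0.1  0.  -1. ] open 0.0355
down t=51.2 pos [0.4955 0.2779 0.0106] F [ 0.   0.  -1.2] open 0.0356
released t=51.8 pos [0.4954 0.2778 0.0105] F [ 0.1 -0.3 -0. ] open 0.0479
end t=54.0 pos [0.4002 0.0008 0.2499] F [-0.1  1.1  1. ] open 0.0481
```

View pics/top_ec.png

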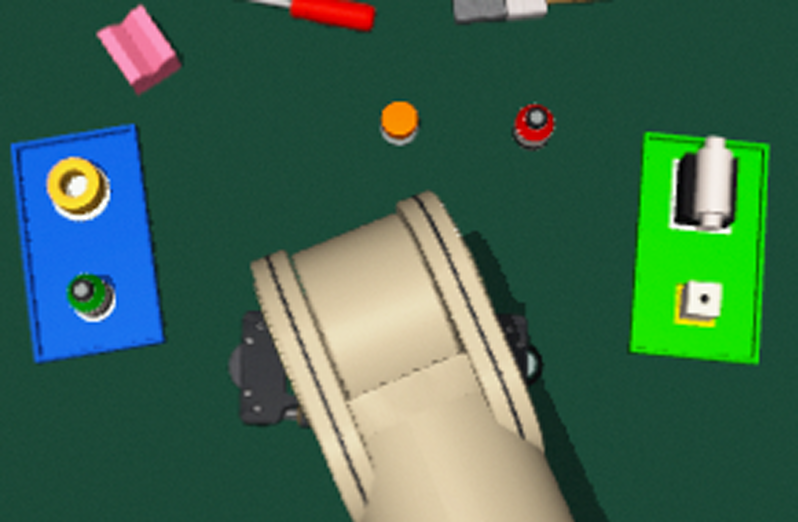

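View pics/scene_e.png

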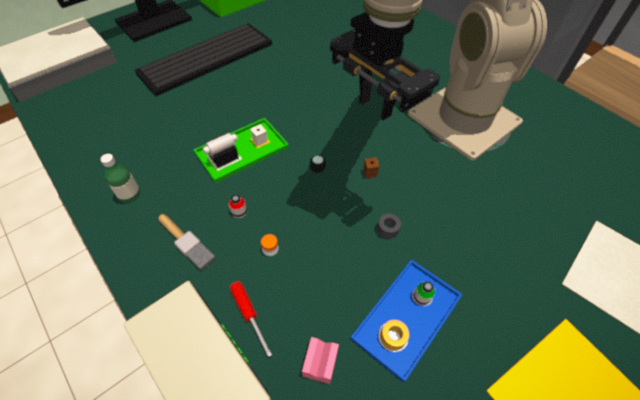

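All five parts are on their marks: brass ring (75,187), lens (90,293), gauge (704,299) and shaft (713,183) in the crop. A quick numeric check before handing in.

Run:
```python
from meas import *
t=load("top_e.npz");s=load("scene_e.npz")
def R(a):a=np.radians(a);return np.array([[np.cos(a),-np.sin(a)],[np.sin(a),np.cos(a)]])
B=(np.array([.549,.2877]),R(10.5));G=(np.array([.5537,-.290]),R(-4.8))
def rep(nm,c,cnt,z,T):
    r=rect(c,cnt,z);print(nm,r,"in tray mm",np.round(((r[:2]/1000-T[0])@T[1])*1000,1))
br=lambda r,g,b:(r>120)&(b<100)&(g>80); gr=lambda r,g,b:(g>80)&(r<60)&(b<80)
for nm,c,rb,rl,rg in [("top",t,(183,165,215,200),(190,208,216,235),(412,212,440,236)),("scene",s,(375,315,412,355),(410,275,440,306),(246,120,275,150))]:
    rep(nm+" brass",c,blob(c["img"],br,rb)[1],.034,B)
    rep(nm+" lens cone",c,blob(c["img"],gr,rl)[1],.040,B)
    rep(nm+" gauge",c,blob(c["img"],lambda r,g,b:(r>190)&(g>185)&(b>180),rg)[1],.044,G)
a=cv2.resize(s["img"][255:375,345:465,::-1],(0,0),fx=3.3,fy=3.3,interpolation=cv2.INTER_CUBIC)
b=cv2.resize(s["img"][95:215,180:300,::-1],(0,0),fx=3.3,fy=3.3,interpolation=cv2.INTER_CUBIC)
cv2.imwrite("pics/ec.png",np.hstack([a,b]))
```

```text
top brass [600.1 296.7  47.   45.5 -42.5] in tray mm [51.9 -0.5]
top lens cone [497.2 276.3  33.2  30.4 -88.9] in tray mm [-53.   -1.8]
top gauge [ 499.3 -284.8   28.3   27.9   -1.6] in tray mm [-54.6   0.6]
scene brass [605.8 299.2  55.8  46.   11.4] in tray mm [57.9  1. ]
scene lens cone [500.4 280.2  31.2  26.  -75.2] in tray mm [-49.2   1.5]
scene gauge [ 500.  -283.    29.3   28.2   88.1] in tray mm [-54.1   2.5]
```

View pics/ec.png

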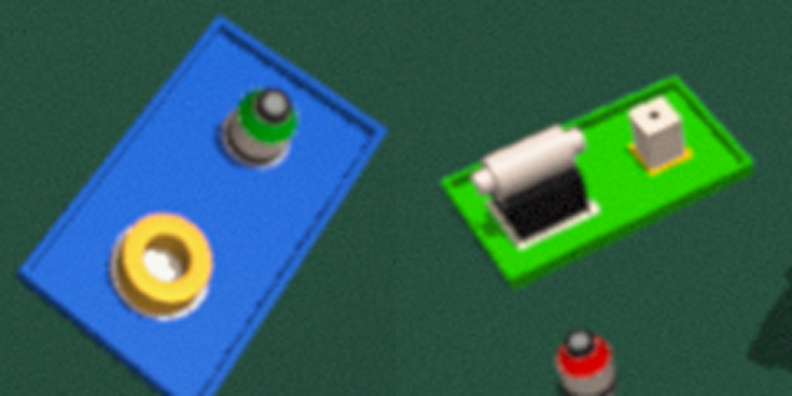

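The close-up shows every part upright on its mark with visible margins. The scene brass figure is biased because the mask includes the ring's side wall (55.8 mm long for a 50 mm ring).

Run:
```python
from bench import arm
arm.close_job();print(arm.get_time())
```

```text
the job is handed in; nothing more can be done
the job is handed in; nothing more can be done
```

Both kits are made up and the job is handed in, with about 54 s of the 131 s on the clock at the last reading. I placed the V-block first and then the shaft in its groove, with the gauge block in the same green tray. The brass ring and then the green lens went into the blue tray; I lowered the lens the last 25 mm at 0.02 m/s.

Last checks, from the top and scene cameras:
- **V-block and shaft:** the block measured within about 3 mm of its mark. The shaft is seated in the groove, within about 3 mm of the middle.
- **Gauge block:** within about 1–3 mm of its mark.
- **Brass ring and green lens:** within about 3 mm from the top camera. The scene camera disagreed, putting the ring about 8 mm and the lens about 6 mm off along the tray. I put the ring's figure down to the mask taking in its side wall, and I think the lens figure is biased too. The pictures showed margins around both parts.
- **Steel ring and red lens:** they look unmoved in the final scene picture. I checked this by eye only.

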